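# Dry the earrings: basket off the hook into the drier, hold the dial at the third click

## Task

Lift the little drying basket up and off the hook of its wooden stand and lower it, upright and without dropping it, all the way into the round well of the jewellery drier, then let go of it. Then, with the fingers, press the drier's spring-return dial paddle down past its first two clicks to the third and keep it held there against its spring: the drier runs only while it is held, so finish while still holding it down. Leave the other things on the dressing table where they are.

Things in the scene. Friction and masses are not known exactly. Their poses are not given: they have to be found in the camera images.
- basket_grip (a point): Centre of the upright square wooden grip (14 x 14 mm, 40 mm tall, sides along the basket's x and y) on top of the loose drying basket. z is up. Below this point: bottom of the grip and apex of the wire bail 20 mm, cup rim 86 mm, cup underside 124 mm. At the start the bail hangs over the stand's peg, whose top is 29 mm below this point.
- basket: The same loose basket, 60 to 130 g: an aluminium cup 56 mm across and 38 mm tall with a bail of 6 mm steel wire, which spans the basket's y from rim to rim and rises to an apex under the grip. Origin: centre of the cup's underside, 124 mm below the grip's centre.
- stand: Fixed hook stand, origin under the centre of its round base (130 mm across). A post (157 mm tall) at its x = +50 mm carries an 8 mm peg that runs along -x at height 150 mm to x = -45 mm, where its tip turns up to 168 mm. The basket hangs within 10 mm of x = 0. It comes off by rising 18 to 45 mm, then moving 70 mm or more along the stand's -x.
- drier: Fixed white jewellery drier: housing 110 mm (its x) by 120 mm (its y) by 85 mm high, origin at the centre of its underside. The round well opens upward in the middle of the top. The dial is in the middle of the front face, its -x side.
- well (a point): Centre of the well's floor, 35 mm above the table. The well is 76 mm across and 50 mm deep, its mouth 85 mm above the table. With the basket fully home the centre of its grip is 124 mm above this point.
- dial_pad (a point): Centre of the top face of the dial's black paddle (26 x 30 x 8 mm), where to press. It is 78 mm from the dial's axis, which is level along the drier's y at its x = -58 mm, 50 mm up. At rest the paddle points to -x, 0.45 rad above level (pad 87 mm up); at the third click 0.30 rad below level (pad 31 mm up). It moves under 10 mm sideways, so a press straight down works.
- dial (a joint): Turn of the dial in rad: 0 at rest, growing as the paddle is pressed. Clicks at 0.25, 0.50 and 0.75, marked by ribs on the cheeks beside it; just past the third it meets its stop, at 0.80. A spring returns it to 0 from every click when let go. The push needed is about 5 N at first and 10 N at the third click, dipping to 3 N and peaking at 12 N between clicks.
- bangles: Bystander: stack of glass bangles, 69 mm across, 42 mm tall, loose, origin under its centre.
- tin: Bystander: round aluminium hairpin tin, 72 mm across, 44 mm tall, loose, origin under its centre.
- hairbrush: Bystander: black hairbrush, 200 x 60 x 29 mm, long along its x, loose.
- mirror: Bystander: folded plastic mirror, 85 x 120 x 17 mm, loose, lying flat.
- scent: Bystander: small scent bottle, 44 mm across, 100 mm tall, loose, origin under its centre.
- comb: Bystander: wooden comb, 170 x 42 x 6 mm, long along its x, loose, lying flat.
There are look-alikes about, which are no part of the job. What is shaped like the basket but blue is not meant.

How it is judged:
On the way, in this order (a step that is already met when the one before it is completed fails the run):
1. the basket is lifted off the hook and carried clear of the stand (contact force between the fingers and basket above 0.3 N and contact force between basket and stand below 0.05 N and horizontal distance between basket_grip and stand above 0.08 m), for 0.1 s.
2. the basket stands fully home in the well, let go, with the dial still at rest (horizontal distance between basket_grip and well below 0.02 m and z of basket_grip in the frame of well between 0.116 and 0.13 m and angle between basket_grip's own z axis and vertical below 0.2 rad and contact force between the fingers and basket below 0.1 N and value of joint dial below 0.12 rad), for 0.2 s.
3. the dial is pressed to the third click and held (value of joint dial above 0.67 rad), for 0.3 s.
At the end, for the whole second after the job is handed in: The dial is held at the third click (0.67 rad or more) by the fingers pressing on it with more than 2 N, while the released basket rests upright (within 0.2 rad) and fully home in the well (its grip within 20 mm of the well's axis and 116 to 130 mm above the well's floor) (value of joint dial above 0.67 rad and horizontal distance between basket_grip and well below 0.02 m and z of basket_grip in the frame of well between 0.116 and 0.13 m and angle between basket_grip's own z axis and vertical below 0.2 rad and contact force between the fingers and basket below 0.1 N and linear speed of basket below 0.03 m/s and contact force between the fingers and dial above 2 N and contact force between basket and dial below 0.05 N); the arm keeps its last pose, push and grip.
It fails at once if a bystander is moved by more than 30 mm or overturned (distance of any of bangles, tin, hairbrush, mirror, scent, comb from where it was at the start of the episode above 0.03 m or angle between any of bangles, tin, hairbrush, mirror, scent, comb's own z axis and vertical above 0.5 rad).
It fails at once if the basket is dropped (falls freely by more than about 35 mm) (contact force between the fingers and basket below 0.1 N and linear speed of basket above 0.83 m/s).
It also fails if it takes over 58 s, if anything falls off the work surface, if the arm or the gripper's body presses on something with over 40 N, if the wrist force passes 120 N, or if a joint passes its speed limit or range.

## Robot

A 6-joint arm with a two-finger parallel gripper is mounted at the origin on the work surface. World frame = base frame: x ahead of the robot, y to its left, z up, the work surface at z = 0. Lengths are in m, angles in rad, forces in N, time in s.
With the tool pointing down it reaches from about 0.375 to 0.9 m from the base axis. Payload 3.1 kg.
Tool frame: the origin (TCP) lies midway between the tips of the shut fingers; the grasp point (between the pads) lies 19 mm behind it; z points along the fingers, y is the direction in which the jaws open and shut (so a half turn about z gives the same grasp; the last joint's range is limited). The gripper opens to 85 mm and grips with 20 to 120 N. Pads are 22 mm wide; open, the fingers measure 114 mm over their backs; the gripper's body (76 mm by 85 mm) begins 54 mm behind the grasp point. The pads swing forward as they close: fully open they stand 13 mm farther back than shut.
Start: joints at [-1.294, 0.527, 1.433, -0, 1.181, -0.178], TCP at [0.275, -0.561, 0.231] pointing down, gripper open.
Joint ranges: [-3.08, 3.08], [-0.75, 2.2], [0.22, 2.44], [-1.43, 4.57], [0, 2.65], [-2.85, 2.85]. Speed limits (rad/s): [2.79, 2.79, 3.14, 3.14, 3.14, 3.14].

## Interface

Orientations are given as a unit quaternion [x, y, z, w].
In Python, from bench import get_obs, snapshot, get_calibration, finish_job gives the robot as it stands.
- The arm moves only by the tool jog_arm, never from a script. Its arguments are lists of equal length, an entry for each row: "hand": the closure, from 0 (fully open) to 1 (shut); "delta_pos": the shift along the world's x, y, z in mm, a list of three; "turn": the turn about the world's z in rad. In form: {"hand": [hand, ...], "delta_pos": [[x, y, z], ...], "turn": [turn, ...]}. A call has 1 to 10 rows; each row is the pose to reach, as a shift and turn from the pose commanded when the call began; what a row does not reach only later rows make up. A row lasts 1/10 s, in which the tool goes at most 50 mm and 8.59 degrees, less where a joint would pass 70% of its speed; a pose out of reach is approached as far as the arm can. A call with a gripper value outside its range is refused whole. The fingers move at their own pace and stop on an object; "grip_force" is the grip in N (left out, the last holds). Time passes only in rows, so rows that repeat a pose let the fingers close. It gives the time, the measured TCP pose, the force and the opening at its end, in the units of the state.
- get_obs(): the state, without advancing time (a new reading comes with each control period).
- snapshot(name): name is "scene" or "top"; returns (picture, depth): 384x512x3 uint8, red, green, blue; 384x512 float32, m along the optical axis (not along the pixel's ray), 0 where there is no reading.
- get_calibration(name): a dict with "fov_y" (degrees; the focal length in pixels is half the picture's height over the tangent of half this angle, whatever the lens; pixels are square), "cx", "cy" (the principal point, pixels), "distortion" ([k1, k2, p1, p2, k3] as OpenCV has them; the pictures are not rectified), "cam_to_world" (4x4, takes a point from camera to world coordinates). Camera axes: x right, y down, z forward; pixel columns grow to the right and rows downward; lengths in m; the calibration is good to about 2 mm. A picture is of the moment at which its call begins. get_calibration takes no time and is no camera call.
- finish_job(): hands the job in, once; it reports no verdict.
The state is a dict: "time": time; "joint_positions": joint angles; "dq": joint speeds; "joint_efforts": joint torques, N m; "ee_pos": TCP position; "orientation": TCP orientation; "force": force on the tool from outside, world axes, zero at the start; "moment": the same for the moment, N m; "finger_gap": finger opening in m.
Only numpy, scipy, OpenCV 4.12 (cv2) and the standard library are available. Lean on these libraries where they do the work, as an engineer would, in place of code of your own. Each camera call takes 0.05 s, during which the arm holds its last target. There are 200 camera calls.

## Working session

There is one attempt and no reset: what is moved stays moved. The work goes in short steps, Python scripts to look and compute and a tool call to move; the robot and the scene stay as the last step left them, time stands still between calls to the robot, and variables do not carry over. Pictures are saved under pics/ and viewed, about 8 in all and at most 12, crops included, and the job is handed in when it is done.

Besides the shell and the picture viewer there is one more tool, called as name(argument=value, ...), one argument or row to a line, values as JSON. jog_arm: Moves the arm, as the interface text tells. Its arguments: {"type":"object","properties":{"hand":{"type":"array"},"delta_pos":{"type":"array"},"turn":{"type":"array"},"grip_force":{"type":"number"}},"required":["hand","delta_pos","turn"]}

```bash
mkdir -p pics
cat > h.py <<'E'
import numpy as np, cv2
from bench import *
def K(n):
    c=get_calibration(n); f=192/np.tan(np.radians(c['fov_y'])/2)
    return np.array([[f,0,c['cx']],[0,f,c['cy']],[0,0,1]]),np.array(c['distortion'],float),np.array(c['cam_to_world'])
def ray(n,u,v):
    k,d,T=K(n); p=cv2.undistortPoints(np.array([[[u,v]]],float),k,d)[0,0]
    return T[:3,3],T[:3,:3]@np.array([p[0],p[1],1])
def onz(n,u,v,z):
    o,r=ray(n,u,v); return o+r*(z-o[2])/r[2]
def pt(n,u,v,dep):
    o,r=ray(n,u,v); return o+r*dep
def cloud(n,dep):
    k,d,T=K(n); h,w=dep.shape; g=np.stack(np.meshgrid(np.arange(w),np.arange(h)),-1).reshape(-1,1,2).astype(float)
    p=cv2.undistortPoints(g,k,d)[:,0]; P=np.c_[p,np.ones(len(p))]*dep.reshape(-1,1)
    return (P@T[:3,:3].T+T[:3,3]).reshape(h,w,3)
E
python3 - <<'E'
from h import *
for n in ('scene','top'):
    im,dep=snapshot(n); np.savez(f'{n}0.npz',im=im,dep=dep)
    cv2.imwrite(f'pics/{n}0.png',cv2.resize(im[...,::-1],(800,600)))
    k,d,T=K(n); print(n,k[0,0],d,T[:3,3],T[:3,2],(dep>0).mean())
print(get_obs())
E
```

```text
scene 422.3068942409556 [-0.08504513  0.          0.          0.          0.        ] [ 1.23465493 -0.04404124  1.13327154] [-0.5266386   0.0258737  -0.84969544] 0.99578857421875
top 430.6148881612496 [-0.01961967  0.          0.          0.          0.        ] [ 0.51240453 -0.01938369  1.62213607] [ 0.05979853 -0.00368426 -0.99820367] 0.9961039225260416
{'time': 0.1, 'joint_positions': array([-1.29449232e+00,  5.28382245e-01,  1.43377172e+00, -1.66918312e-05,
        1.18137927e+00, -1.78516143e-01]), 'dq': array([ 0.00035951, -0.00344322, -0.00299358,  0.00060699,  0.00066686,
        0.00075239]), 'joint_efforts': array([-1.23797149e-04, -4.43303597e+01, -1.78586984e+01, -1.29702598e-04,
        3.87575405e-03,  1.68988458e-05]), 'ee_pos': array([ 0.27439977, -0.56083389,  0.23042668]), 'orientation': array([ 9.74252399e-01,  2.25458026e-01, -5.51311631e-05, -9.68753451e-04]), 'force': array([-0.7571476 , -0.11901947, -1.26141678]), 'moment': array([-0.00398647, -0.04815781,  0.08112073]), 'finger_gap': 0.08535541102790747}
```

View pics/scene0.png

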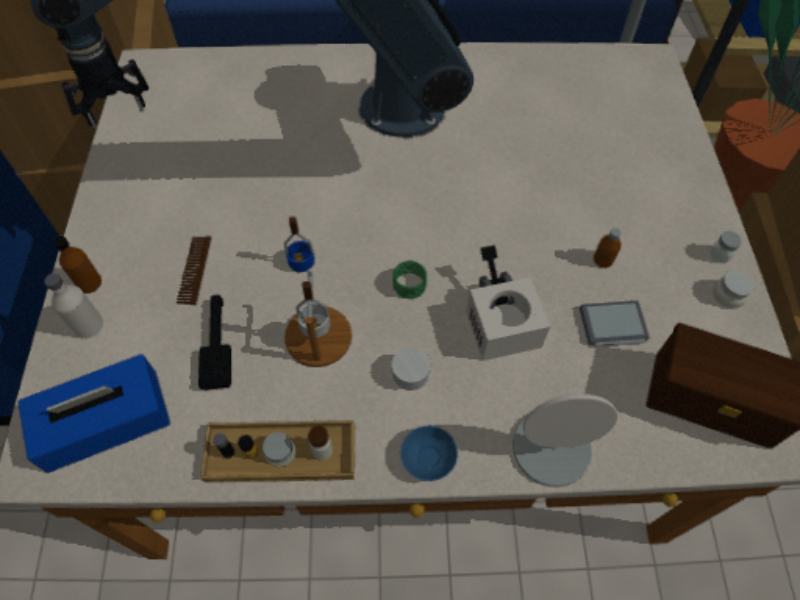

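View pics/top0.png

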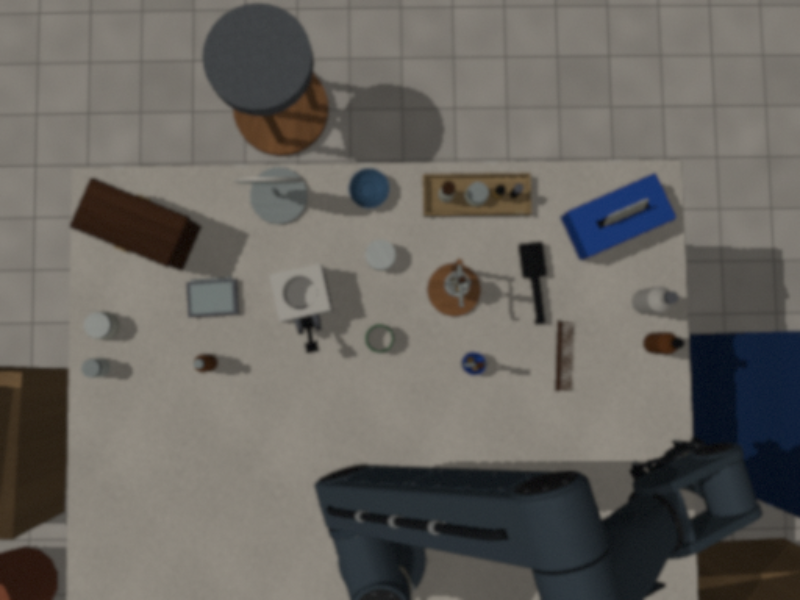

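The scene view (800x600) shows the stand at about (318,335), the grip at (308,292), the drier at (508,315) and the paddle at (489,253). The blue decoy is at (298,250). Next I'll measure from the depth.

Run:
```python
from h import *
s=np.load('scene0.npz'); im,dep=s['im'],s['dep']; C=cloud('scene',dep)
t=np.load('top0.npz'); Ct=cloud('top',t['dep'])
hsv=cv2.cvtColor(im,cv2.COLOR_RGB2HSV)
def reg(c,x0,x1,y0,y1,z0,z1): return (c[...,0]>x0)&(c[...,0]<x1)&(c[...,1]>y0)&(c[...,1]<y1)&(c[...,2]>z0)&(c[...,2]<z1)
for nm,u,v in [('stand',318,335),('grip',308,292),('drier',480,300),('pad',489,253),('decoy',298,250),('decoygrip',293,225),('bang',410,280),('tin',410,370),('comb',195,270),('brush',215,340),('post',312,340)]:
    print(nm,C[int(v*.64),int(u*.64)].round(3))
# drier top
for nm,c in(('s',C),('t',Ct)):
    m=reg(c,.35,.9,.05,.4,.075,.095); P=c[m][:,:2].astype(np.float32)
    m2=m.astype(np.uint8); n,l,st,_=cv2.connectedComponentsWithStats(m2); i=1+st[1:,4].argmax()
    P=c[l==i][:,:2].astype(np.float32); print(nm,'drier',cv2.minAreaRect(P),len(P),np.median(c[l==i][:,2]))
    g=reg(c,.35,.9,-.3,.0,.12,.26); n,l,st,_=cv2.connectedComponentsWithStats(g.astype(np.uint8))
    for i in range(1,n):
        if st[i,4]>5: q=c[l==i]; print(' high',st[i],q.mean(0).round(3),q.min(0).round(3),q.max(0).round(3))
# stand base disc: orange low
for nm,c,I in(('s',C,im),('t',Ct,t['im'])):
    h=cv2.cvtColor(I,cv2.COLOR_RGB2HSV); m=(h[...,0]<20)&(h[...,1]>100)&reg(c,.35,.9,-.3,0,.004,.03)
    P=c[m][:,:2].astype(np.float32); print(nm,'base',len(P),cv2.minEnclosingCircle(P),np.median(c[m][:,2]))
a=im[120:250,160:370]; b=t['im'][150:240,160:370]
cv2.imwrite('pics/crop.png',np.vstack([cv2.resize(x[...,::-1],None,fx=2.7 if 0 else 3.6,fy=2.6,interpolation=cv2.INTER_CUBIC) for x in(a,b)]))
```

```text
stand [ 0.669 -0.176  0.075]
grip [ 0.649 -0.18   0.192]
drier [0.608 0.124 0.082]
pad [0.5   0.149 0.084]
decoy [ 0.432 -0.235  0.007]
decoygrip [ 0.461 -0.226  0.129]
bang [ 0.508 -0.002 -0.   ]
tin [ 0.727 -0.01   0.043]
comb [ 0.471 -0.447  0.003]
brush [ 0.65  -0.377  0.03 ]
post [ 0.69  -0.184  0.097]
s drier ((0.6187522411346436, 0.1746072769165039), (0.1316467523574829, 0.12278658896684647), 11.601584434509277) 1046 0.08356177310105217
 high [185 139   6   8  42] [ 0.461 -0.224  0.136] [ 0.452 -0.231  0.121] [ 0.467 -0.217  0.148]
 high [190 172  20  42 221] [ 0.651 -0.181  0.16 ] [ 0.586 -0.208  0.121] [ 0.692 -0.155  0.206]
t drier ((0.6183693408966064, 0.17691649496555328), (0.13589268922805786, 0.12093974649906158), 11.455647468566895) 763 0.08580161760317506
 high [286 165  16  31 116] [ 0.644 -0.18   0.162] [ 0.59  -0.206  0.12 ] [ 0.693 -0.155  0.209]
 high [305 231   5   5  22] [ 0.461 -0.221  0.141] [ 0.453 -0.228  0.125] [ 0.467 -0.216  0.151]
s base 1797 ((0.6798491477966309, -0.2084881067276001), 0.2365875393152237) 0.009622762706731347
t base 958 ((0.6817867159843445, -0.2063349187374115), 0.23444421589374542) 0.01128975776172203
```

View pics/crop.png

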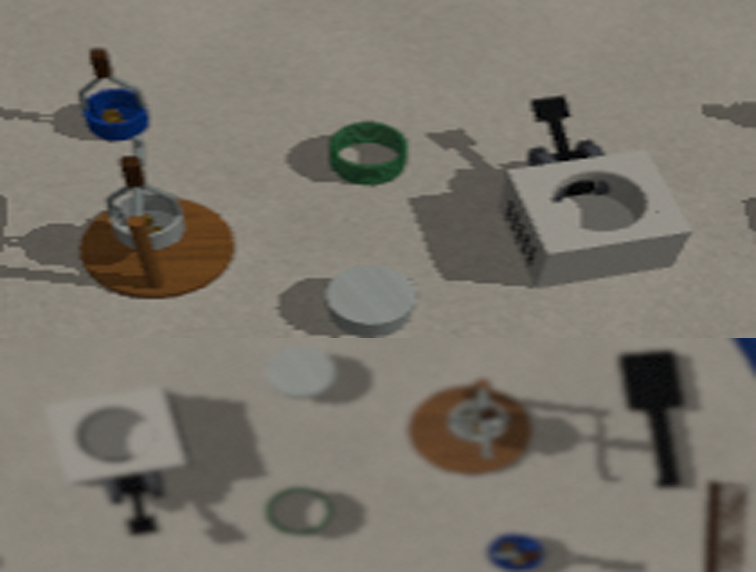

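Run:
```python
from h import *
for n in('scene','top'):
    s=np.load(n+'0.npz'); I=s['im']; c=cloud(n,s['dep']); x,y,z=np.moveaxis(c,-1,0)
    h=cv2.cvtColor(I,cv2.COLOR_RGB2HSV)
    near=(np.hypot(x-.65,y+.18)<.12)
    m=(near&(h[...,0]<20)&(h[...,1]>100)&(z<.03)).astype(np.uint8)
    cnt=max(cv2.findContours(m,0,1)[0],key=cv2.contourArea)
    P=np.array([onz(n,*p,0.01)[:2] for p in cv2.convexHull(cnt)[:,0].astype(float)],np.float32)
    print(n,'base',cv2.fitEllipse(P),cv2.minEnclosingCircle(P))
    m=near&(z>.11)
    print(' n',m.sum())
    order=np.argsort(-z[m])
    for p,col in list(zip(c[m][order],I[m][order]))[:70]: print(p.round(3),col,end=';')
    print()
    # drier top by contour
    w=(np.hypot(x-.6185,y-.176)<.1)&(h[...,1]<60)&(h[...,2]>110 )&(z>.07)
    cnt=max(cv2.findContours(w.astype(np.uint8),0,1)[0],key=cv2.contourArea)
    P=np.array([onz(n,*p,0.085)[:2] for p in cnt[:,0].astype(float)],np.float32); print(' drier',cv2.minAreaRect(P))
    d=(np.hypot(x-.495,y-.15)<.03)&(h[...,2]<50)&(z>.06)
    print(' pad',c[d].mean(0).round(3),cv2.minAreaRect(c[d][:,:2].astype(np.float32)),d.sum())
```

```text
scene base ((0.6360012292861938, -0.18350155651569366), (0.12742239236831665, 0.13039135932922363), 113.72058868408203) ((0.6366589665412903, -0.18365606665611267), 0.06564117968082428)
 n 237
[ 0.638 -0.185  0.206] [64 51 41];[ 0.65  -0.181  0.205] [36 20 11];[ 0.637 -0.187  0.204] [73 59 48];[ 0.637 -0.18   0.204] [61 43 34];[ 0.64  -0.179  0.203] [53 29 11];[ 0.64  -0.187  0.203] [49 27 13];[ 0.637 -0.182  0.203] [62 48 39];[ 0.643 -0.182  0.203] [54 32 16];[ 0.643 -0.177  0.202] [60 50 41];[ 0.642 -0.187  0.202] [49 28 14];[ 0.645 -0.185  0.202] [53 32 16];[ 0.648 -0.184  0.202] [36 19  8];[ 0.645 -0.177  0.202] [53 38 27];[ 0.639 -0.177  0.201] [63 53 46];[ 0.645 -0.18   0.201] [53 33 16];[ 0.648 -0.177  0.201] [37 21  6];[ 0.638 -0.185  0.201] [48 28 11];[ 0.641 -0.18   0.2  ] [53 30 14];[ 0.638 -0.183  0.2  ] [52 31 13];[ 0.641 -0.185  0.2  ] [53 31 15];[ 0.644 -0.187  0.2  ] [51 31 16];[ 0.644 -0.182  0.2  ] [53 30 16];[ 0.635 -0.178  0.2  ] [87 86 81];[ 0.646 -0.188  0.199] [39 25 13];[ 0.646 -0.18   0.198] [33 18  6];[ 0.648 -0.185  0.197] [30 18  8];[ 0.648 -0.188  0.196] 
[... 3906 characters left out ...]
[ 0.642 -0.176  0.156] [63 59 53];[ 0.663 -0.179  0.156] [96 99 95];[ 0.666 -0.183  0.156] [86 83 78];[ 0.669 -0.183  0.156] [82 78 71];[ 0.628 -0.179  0.155] [101 102  96];[ 0.597 -0.182  0.155] [93 89 82];[ 0.676 -0.183  0.155] [87 76 65];[ 0.604 -0.178  0.155] [99 93 86];[ 0.635 -0.179  0.155] [89 90 85];[ 0.604 -0.182  0.155] [98 94 88];[ 0.611 -0.185  0.155] [84 78 70];[ 0.615 -0.182  0.155] [97 98 94];[ 0.69  -0.187  0.155] [130 120 110];
 drier ((0.6301562786102295, 0.17939168214797974), (0.11109807342290878, 0.12007277458906174), 11.771703720092773)
 pad [0.506 0.154 0.089] ((0.5054498314857483, 0.15282797813415527), (0.022477533668279648, 0.023752016946673393), 66.41020202636719) 35
```

Measured positions:

| Thing | x, y (m) | Notes |
|---|---|---|
| Grip | (0.644, -0.182) | centre about 0.183 m up |
| Stand | (0.636, -0.182) | yaw about 0 |
| Drier | (0.629, 0.178) | yaw 0.21 rad |
| Pad | (0.504, 0.151) | |

The crop shows the bail spanning world y, so the jaws should close along world y.

jog_arm(
  hand=[0,0,0,0,0,0,0,0,0,0],
  delta_pos=[
    [0,0,40],
    [30,30,70],
    [60,60,70],
    [90,95,70],
    [120,125,70],
    [150,155,70],
    [180,185,70],
    [210,215,70],
    [240,245,70],
    [270,275,70],
  ],
  turn=[0,-0.05,-0.1,-0.15,-0.2,-0.25,-0.3,-0.35,-0.4,-0.454],
)

```text
time: 1.1
ee_pos: [0.5453, -0.2848, 0.3008]
orientation: [1.0, -0.001, -0.0, -0.0]
force: [0.6, -0.2, -0.3]
finger_gap: 0.0855
```

jog_arm(
  hand=[0,0,0,0,0,0],
  delta_pos=[
    [30,30,0],
    [60,65,0],
    [99,104,0],
    [99,104,-20],
    [99,104,-20],
    [99,104,-20],
  ],
  turn=[0,0,0,0,0,0],
)

```text
time: 1.7
ee_pos: [0.6427, -0.1824, 0.2803]
orientation: [1.0, 0.0, -0.001, -0.0]
force: [-0.5, -0.9, 1.5]
finger_gap: 0.0854
```

Run:
```python
from h import *
o=get_obs(); print(o['time'],o['ee_pos'],o['orientation'],o['force'],o['joint_positions'])
im,dep=snapshot('scene'); c=o['ee_pos']
cv2.imwrite('pics/a.png',cv2.resize(im[90:260,140:340,::-1],None,fx=3.5,fy=3.5,interpolation=cv2.INTER_CUBIC))
```

```text
1.7 [ 0.64272385 -0.18239795  0.28033947] [ 9.99998846e-01  4.75451347e-04 -1.39918918e-03 -3.53117694e-04] [-0.47680748 -0.92363782  1.49238782] [-4.43180858e-01  5.43886095e-01  1.25668996e+00 -5.78150187e-04
  1.34384725e+00  1.12679545e+00]
```

View pics/a.png

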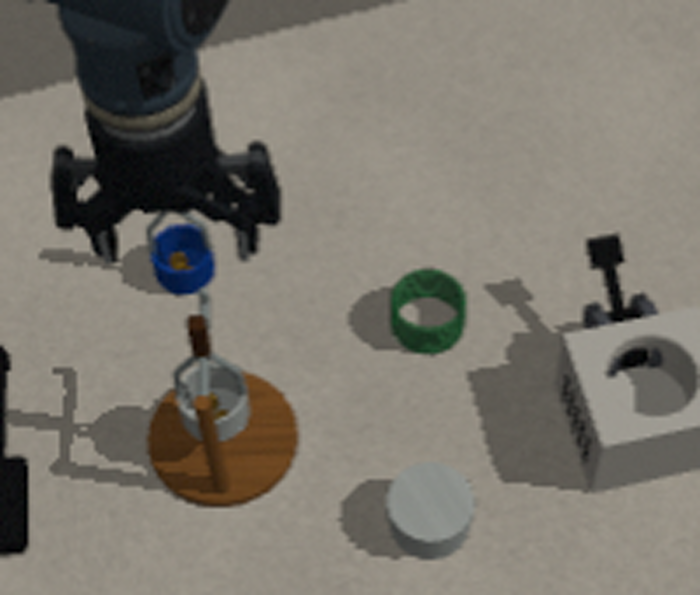

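The open jaws straddle the grip (about (198,335) in the crop), allowing for perspective. Next I descend and grip.

jog_arm(
  hand=[0,0,0,0,0,0.5,1,1,1,1],
  delta_pos=[
    [0,0,-30],
    [0,0,-60],
    [0,0,-90],
    [0,0,-110],
    [0,0,-110],
    [0,0,-110],
    [0,0,-110],
    [0,0,-110],
    [0,0,-110],
    [0,0,-110],
  ],
  turn=[0,0,0,0,0,0,0,0,0,0],
  grip_force=40,
)

```text
time: 2.75
ee_pos: [0.6439, -0.1819, 0.1722]
orientation: [1.0, 0.0, 0.001, -0.0]
force: [0.1, 12.0, 2.6]
finger_gap: 0.0131
```

jog_arm(
  hand=[1,1,1,1,1],
  delta_pos=[
    [0,0,0],
    [0,0,0],
    [0,0,0],
    [0,0,0],
    [0,0,0],
  ],
  turn=[0,0,0,0,0],
)

```text
time: 3.25
ee_pos: [0.6437, -0.1817, 0.1719]
orientation: [1.0, 0.0, 0.0, -0.0]
force: [-1.0, 3.4, 5.2]
finger_gap: 0.0128
```

jog_arm(
  hand=[1,1,1,1,1,1,1,1,1,1],
  delta_pos=[
    [0,0,8],
    [0,0,16],
    [0,0,24],
    [0,0,30],
    [0,0,30],
    [-10,0,30],
    [-25,0,30],
    [-40,0,30],
    [-55,0,30],
    [-70,0,30],
  ],
  turn=[0,0,0,0,0,0,0,0,0,0],
)

```text
time: 4.25
ee_pos: [0.5718, -0.1821, 0.2008]
orientation: [1.0, 0.0, -0.001, -0.0]
force: [0.1, -0.2, -1.4]
finger_gap: 0.013
```

jog_arm(
  hand=[1,1,1,1,1,1],
  delta_pos=[
    [-10,0,0],
    [-20,0,0],
    [-30,0,0],
    [-30,0,0],
    [-30,0,0],
    [-30,0,0],
  ],
  turn=[0,0,0,0,0,0],
)

```text
time: 4.85
ee_pos: [0.5442, -0.1827, 0.2014]
orientation: [1.0, 0.0, 0.0, 0.0]
force: [0.5, 1.1, -0.2]
finger_gap: 0.0132
```

Run:
```python
from h import *
o=get_obs(); print(o['time'],o['ee_pos'],o['force'],o['finger_gap'])
im,dep=snapshot('scene')
cv2.imwrite('pics/b.png',cv2.resize(im[90:260,140:340,::-1],None,fx=3.5,fy=3.5,interpolation=cv2.INTER_CUBIC))
```

```text
4.85 [ 0.54422077 -0.18266512  0.20141592] [ 0.52019001  1.1029521  -0.18405809] 0.013203266056923776
```

View pics/b.png

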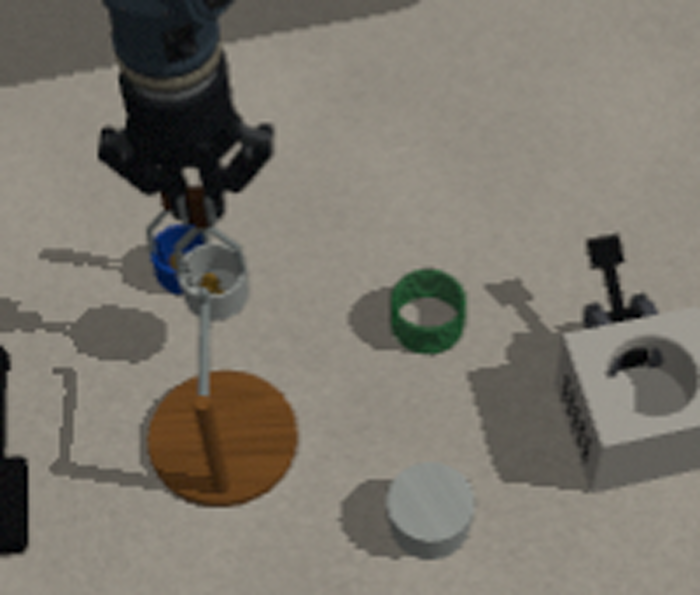

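The basket is off the hook and hanging upright, at (213,280) in the crop, with the stand empty. Next I raise it and carry it to the well.

jog_arm(
  hand=[1,1,1,1,1,1,1,1,1,1],
  delta_pos=[
    [0,0,15],
    [0,15,35],
    [0,35,60],
    [0,60,75],
    [0,90,75],
    [0,125,75],
    [10,160,75],
    [20,195,75],
    [30,230,75],
    [42,265,75],
  ],
  turn=[0,0,0,0,0,0,0,0,0,0],
)

```text
time: 5.9
ee_pos: [0.586, 0.0843, 0.2764]
orientation: [1.0, 0.001, 0.0, 0.0]
force: [0.3, -0.9, -0.6]
finger_gap: 0.013
```

jog_arm(
  hand=[1,1,1,1,1,1,1,1,1],
  delta_pos=[
    [14,30,0],
    [26,60,0],
    [36,80,0],
    [43,95,0],
    [43,95,0],
    [43,95,0],
    [43,95,0],
    [43,95,0],
    [43,95,0],
  ],
  turn=[0,0,0,0,0,0,0,0,0],
)

```text
time: 6.8
ee_pos: [0.6284, 0.1766, 0.2765]
orientation: [1.0, -0.0, -0.0, 0.0]
force: [0.4, 0.5, -1.7]
finger_gap: 0.0132
```

Run:
```python
from h import *
o=get_obs(); print(o['time'],o['ee_pos'],o['force'],o['finger_gap'])
out=[]
for n in('scene','top'):
    im,dep=snapshot(n); c=cloud(n,dep); x,y,z=np.moveaxis(c,-1,0)
    b=(np.hypot(x-.629,y-.178)<.035)&(z>.12)&(z<.21); print(n,b.sum(), c[b].mean(0).round(3) if b.any() else 0)
    # circle of cup: region points z .14-.185
    q=c[b&(z>.14)&(z<.185)]; print(q.min(0).round(3),q.max(0).round(3)) if len(q) else 0
    k,d,T=K(n); P=np.linalg.inv(T)@np.array([.629,.178,.12,1]); uv=cv2.projectPoints(P[:3].reshape(1,1,3),np.zeros(3),np.zeros(3),k,d)[0].ravel().astype(int)
    out.append(cv2.resize(im[max(0,uv[1]-60):,max(0,uv[0]-60):][:120,:120,::-1],(400,400),interpolation=cv2.INTER_CUBIC))
cv2.imwrite('pics/c.png',np.hstack(out))
```

```text
6.8 [0.62842686 0.1766048  0.27648027] [ 0.44621103  0.50218599 -1.67760824] 0.013199816404484706
scene 416 [0.625 0.176 0.181]
[0.599 0.146 0.16 ] [0.657 0.202 0.185]
top 25 [0.621 0.157 0.179]
[0.608 0.15  0.16 ] [0.631 0.166 0.182]
```

View pics/c.png

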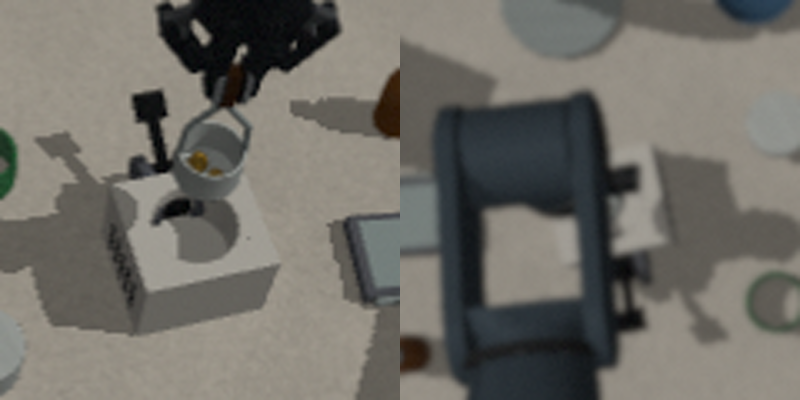

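The basket hangs upright over the well. The depth puts the cup at about (0.628, 0.174), so I nudge y by +3 mm and lower it.

jog_arm(
  hand=[1,1,1,1,1,1,1,1,1,1],
  delta_pos=[
    [1,3,-10],
    [1,3,-30],
    [1,3,-50],
    [1,3,-65],
    [1,3,-78],
    [1,3,-90],
    [1,3,-102],
    [1,3,-112],
    [1,3,-120],
    [1,3,-120],
  ],
  turn=[0,0,0,0,0,0,0,0,0,0],
)

```text
time: 7.9
ee_pos: [0.6288, 0.1805, 0.1549]
orientation: [1.0, 0.0, -0.001, 0.0]
force: [0.1, -0.1, -1.3]
finger_gap: 0.013
```

jog_arm(
  hand=[1,1,1,1],
  delta_pos=[
    [0,0,-3],
    [0,0,-6],
    [0,0,-7],
    [0,0,-7],
  ],
  turn=[0,0,0,0],
)

```text
time: 8.3
ee_pos: [0.6296, 0.1806, 0.1494]
orientation: [1.0, 0.0, 0.0, -0.0]
force: [0.5, 0.1, -0.5]
finger_gap: 0.0132
```

jog_arm(
  hand=[1,1,1,1],
  delta_pos=[
    [0,0,-1],
    [0,0,-2],
    [0,0,-2],
    [0,0,-2],
  ],
  turn=[0,0,0,0],
)

```text
time: 8.7
ee_pos: [0.6302, 0.1808, 0.1492]
orientation: [1.0, 0.0, 0.001, -0.0]
force: [-1.6, -0.2, 5.2]
finger_gap: 0.0132
```

Run:
```python
from h import *
o=get_obs(); print(o['time'],o['ee_pos'],o['force'],o['finger_gap'])
im,dep=snapshot('scene')
cv2.imwrite('pics/d.png',cv2.resize(im[140:250,270:380,::-1],(600,600),interpolation=cv2.INTER_CUBIC))
```

```text
8.7 [0.63015211 0.1807946  0.14921945] [-1.59418866 -0.22991603  5.19521659] 0.013184825553125888
```

View pics/d.png

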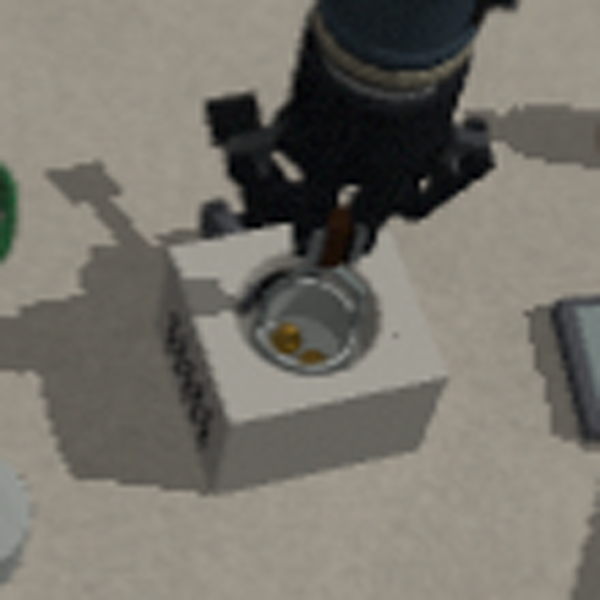

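The cup is seated in the well, its ring centred at about (315,315), and 5 N of contact shows it is on the floor. Next I release and retreat upward.

jog_arm(
  hand=[1,0.6,0.3,0,0,0,0,0,0,0],
  delta_pos=[
    [0,0,2],
    [0,0,2],
    [0,0,2],
    [0,0,2],
    [0,0,2],
    [0,0,2],
    [0,0,20],
    [0,0,50],
    [0,0,85],
    [0,0,110],
  ],
  turn=[0,0,0,0,0,0,0,0,0,0],
)

```text
time: 9.75
ee_pos: [0.6302, 0.1806, 0.2595]
orientation: [1.0, 0.0, 0.001, -0.0]
force: [1.1, 0.1, 0.2]
finger_gap: 0.0855
```

jog_arm(
  hand=[0,0,0,0.5,1,1,1,1],
  delta_pos=[
    [-30,-5,0],
    [-70,-15,0],
    [-110,-25,0],
    [-126,-28,0],
    [-126,-28,0],
    [-126,-28,0],
    [-126,-28,0],
    [-126,-28,0],
  ],
  turn=[0.05,0.1,0.15,0.21,0.21,0.21,0.21,0.21],
)

```text
time: 10.55
ee_pos: [0.505, 0.1527, 0.2572]
orientation: [0.994, 0.105, 0.0, 0.0]
force: [-0.2, -0.4, -0.0]
finger_gap: 0.0124
```

Run:
```python
from h import *
o=get_obs(); print(o['time'],o['ee_pos'],o['orientation'],o['force'],o['finger_gap'])
im,dep=snapshot('scene'); c=cloud('scene',dep); x,y,z=np.moveaxis(c,-1,0); h=cv2.cvtColor(im,cv2.COLOR_RGB2HSV)
g=(np.hypot(x-.63,y-.18)<.03)&(z>.14)&(h[...,2]<70); print(c[g].mean(0).round(3),c[g].min(0).round(3),c[g].max(0).round(3))
d=(np.hypot(x-.504,y-.151)<.03)&(h[...,2]<50)&(z>.06)&(z<.11); print(d.sum(),c[d].mean(0).round(3))
cv2.imwrite('pics/e.png',cv2.resize(im[120:250,250:380,::-1],(600,600),interpolation=cv2.INTER_CUBIC))
```

```text
10.55 [0.50503613 0.15267234 0.25721359] [9.94477329e-01 1.04950513e-01 4.80732426e-04 1.89651039e-05] [-0.23043326 -0.44057775 -0.02024226] 0.012374254491404097
[0.632 0.177 0.164] [0.622 0.17  0.141] [0.636 0.184 0.182]
91 [0.508 0.151 0.083]
```

View pics/e.png

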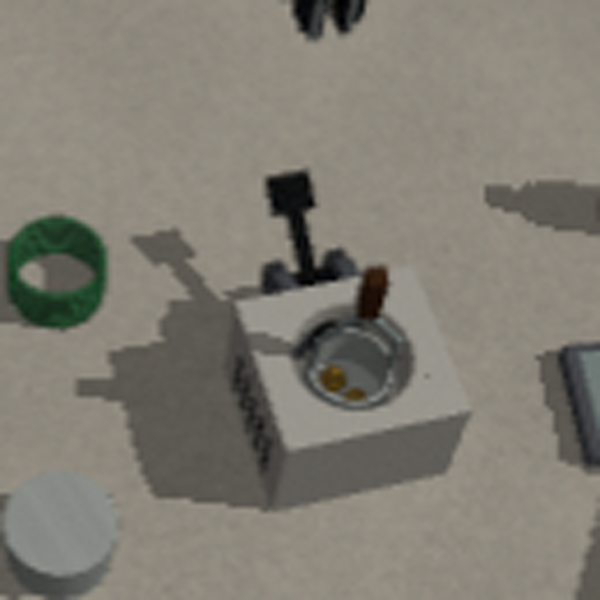

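The basket stands upright and released, with its grip at (372,290) and centre about 0.16 m up. The paddle at (290,190) is still at rest. Next I press it.

jog_arm(
  hand=[1,1,1,1,1,1,1,1,1,1],
  delta_pos=[
    [-2,-1,-20],
    [-2,-1,-50],
    [-2,-1,-85],
    [-2,-1,-115],
    [-2,-1,-140],
    [-2,-1,-155],
    [-2,-1,-165],
    [-2,-1,-172],
    [-2,-1,-178],
    [-2,-1,-182],
  ],
  turn=[0,0,0,0,0,0,0,0,0,0],
)

```text
time: 11.6
ee_pos: [0.5018, 0.1516, 0.0755]
orientation: [0.994, 0.105, 0.0, 0.0]
force: [-1.6, -0.3, 3.6]
finger_gap: 0.0001
```

jog_arm(
  hand=[1,1,1,1,1,1,1,1],
  delta_pos=[
    [0,0,-6],
    [0,0,-12],
    [0,0,-18],
    [0,0,-24],
    [0,0,-30],
    [0,0,-36],
    [0,0,-40],
    [0,0,-40],
  ],
  turn=[0,0,0,0,0,0,0,0],
)

```text
time: 12.4
ee_pos: [0.5015, 0.1516, 0.0356]
orientation: [0.994, 0.105, -0.0, -0.0]
force: [-3.6, 0.1, 9.1]
finger_gap: 0.0002
```

jog_arm(
  hand=[1,1,1,1,1],
  delta_pos=[
    [0,0,-2],
    [0,0,-4],
    [0,0,-6],
    [0,0,-6],
    [0,0,-6],
  ],
  turn=[0,0,0,0,0],
)

```text
time: 12.9
ee_pos: [0.5027, 0.1518, 0.0309]
orientation: [0.994, 0.105, 0.002, -0.0]
force: [-2.3, -0.5, 13.3]
finger_gap: 0.0003
```

Run:
```python
from h import *
o=get_obs(); print(o['time'],o['ee_pos'],o['force'],o['finger_gap'])
im,dep=snapshot('scene'); c=cloud('scene',dep); x,y,z=np.moveaxis(c,-1,0); h=cv2.cvtColor(im,cv2.COLOR_RGB2HSV)
g=(np.hypot(x-.63,y-.18)<.03)&(z>.14)&(h[...,2]<70); print(c[g].mean(0).round(3),c[g].max(0).round(3))
cv2.imwrite('pics/f.png',cv2.resize(im[130:250,260:380,::-1],(600,600),interpolation=cv2.INTER_CUBIC))
```

```text
12.9 [0.50269328 0.15183861 0.03090153] [-2.27416492 -0.51049064 13.28726073] 0.0002694413777918257
[0.632 0.177 0.165] [0.636 0.184 0.181]
```

View pics/f.png

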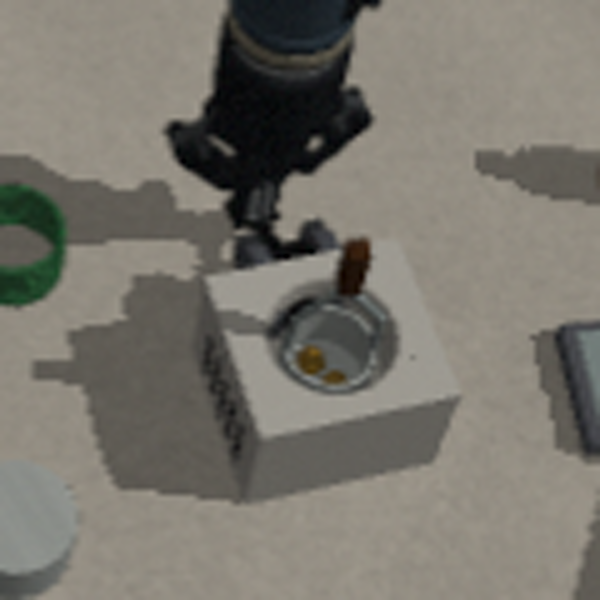

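jog_arm(
  hand=[1,1,1,1,1,1,1,1],
  delta_pos=[
    [0,0,-1],
    [0,0,-2],
    [0,0,-3],
    [0,0,-3],
    [0,0,-3],
    [0,0,-3],
    [0,0,-3],
    [0,0,-3],
  ],
  turn=[0,0,0,0,0,0,0,0],
)

```text
time: 13.75
ee_pos: [0.5028, 0.1519, 0.0302]
orientation: [0.994, 0.105, 0.002, 0.0]
force: [-6.2, -0.5, 32.4]
finger_gap: 0.0004
```

The travel stopped while the force jumped to 32 N, so the dial is at its stop, past the third click. I'll ease off slightly, hold, and hand in.

jog_arm(
  hand=[1,1,1,1,1,1],
  delta_pos=[
    [0,0,1],
    [0,0,1.5],
    [0,0,1.5],
    [0,0,1.5],
    [0,0,1.5],
    [0,0,1.5],
  ],
  turn=[0,0,0,0,0,0],
)

```text
time: 14.35
ee_pos: [0.5027, 0.1518, 0.0305]
orientation: [0.994, 0.105, 0.002, -0.0]
force: [-3.9, -0.4, 22.7]
finger_gap: 0.0
```

Run:
```python
from h import *
o=get_obs(); print(o['time'],o['ee_pos'],o['force'])
if o['force'][2]>8 and o['ee_pos'][2]<.033: print(finish_job())
```

```text
14.35 [0.50273519 0.15183865 0.0305339 ] [-3.9170538  -0.4333476  22.74187272]
the job is handed in; nothing more can be done
None
```

The job is done and handed in at 14.35 s. I lifted the basket off its hook, lowered it into the drier's well, let go of it, then pressed the dial paddle down and am still holding it there.

- **Basket:** the last picture shows it upright in the well. Its grip top is at about 0.181 m, which puts the grip centre at about 0.16 m, against 0.159 m when fully home. Horizontally it is within about 5 mm of the well's axis.
- **Dial:** the fingertips are at z = 0.0305 m and pushing with about 23 N. When I pressed further, the force rose from 13 to 32 N with under 1 mm of travel. I took that to be the stop just past the third click, because the dial's angle cannot be read directly.
- **Other things:** no contact with the bystanders or the blue look-alike was seen on the way, but I did not measure their positions again at the end.

No check failed or disagreed.

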